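# Unlock and open the plate washer's pump hatch

## Task

The pump bay of the microplate washer with the red key needs inspecting. Turn its red key a full quarter turn clockwise to release the cam latch, then swing its hatch up to 60 degrees open or more and let go, leaving it standing open with the key still turned. Leave the washer with the blue key locked and shut, and do not disturb the bottle and the bin beside the washers.

Things in the scene. Friction and masses are not known exactly. Their poses are not given: they have to be found in the camera images.
- red_key_head (a point): Centre of the red key's head, an upright plate 30 mm wide (its x), 10 thick (its y), 34 high (14 to 48 mm above the hatch). It lies on the key's turning axis, 32 mm above the hatch's top face. The frame turns with the key; z is up while the hatch is shut. Grip it across the 10 mm from above and turn about z; the key stays in its lock (steel collar 28 mm wide, 6 mm high).
- red_key (a joint): Turn of the red key in rad: 0 locked (head in line with the hatch's x axis), grows clockwise seen from above, hard stop at 1.57, unlocked. Starts at 0 to 0.15. Light friction (0.06 N m); it stays where it is left. Until it is turned at least about 65 degrees, its cam hooks under the housing and the hatch cannot open.
- red_pull (a point): Middle of the hatch's red pull bar: round, 10 mm thick, 80 mm long, along y, axis 38 mm above the hatch's top face, on two end posts. The frame moves with the hatch; shut, z is up and x points level to the hinge, away from the robot. The hinge line is parallel to y, 165 mm to +x and 38 mm to -z of this point; the key's axis is 15 mm to +x and 110 mm to +y.
- red_hatch (a joint): Opening of the red washer's hatch in rad: 0 shut, grows as the bar swings up and over towards the hinge, stop at 1.5. The stiff hinge needs about 5 N at the bar and holds wherever left. Hatch: black plate 175 mm (x) by 220 (y), 6 thick, its free edge 10 mm to -x of the bar, top 120 mm above the bench. The fixed housing has a hump 35 mm high from 55 mm beyond the hinge.
- blue_key_edge (a point): Point on the blue key's head, 14 mm off its turning axis, at mid height of the head. The blue key stands in the hatch of a second washer, of the same build with a blue key and blue pull bar, which must stay locked and shut.
- bottle_mid (a point): Middle (75 mm up) of a loose white bottle with black cap, 76 mm across and 150 mm high, beside the washers; not to be disturbed.
- bin_mid (a point): Middle (30 mm up) of a loose open yellow bin, 150 by 100 by 60 mm, beside the washers; not to be disturbed.

How it is judged (in metres and radians):
On the way, in this order (a step that is already met when the one before it is completed fails the run):
1. the red key has been turned a quarter turn (1.3 rad or more) while its hatch is still shut (value of joint red_key above 1.3 rad and value of joint red_hatch below 0.15 rad), for 0.1 s.
2. the red washer's hatch has been swung open, 0.95 rad or more (value of joint red_hatch above 0.95 rad), for 0.1 s.
At the end, for the whole second after the job is handed in: The red washer's hatch stands open at 0.95 rad (54 degrees) or more, at rest and released, and its key is still turned 1.2 rad (69 degrees) or more (value of joint red_hatch above 0.95 rad and value of joint red_key above 1.2 rad and velocity of joint red_hatch between -0.05 and 0.05 rad/s); the robot touches nothing.
It fails at once if the blue key is turned (by about 20 degrees) or its hatch lifted (point on its key moves over 5 mm) (distance of blue_key_edge from where it was at the start of the episode above 0.005 m).
It fails at once if the bottle or the bin is moved over 30 mm (distance of any of bottle_mid, bin_mid from where it was at the start of the episode above 0.03 m).
It also fails if it takes over 54 s, if anything falls off the work surface, if the arm or the gripper's body presses on something with over 40 N, if the wrist force passes 120 N, or if a joint passes its speed limit or range.

## Robot

A 6-joint arm with a two-finger parallel gripper is mounted at the origin on the work surface. World frame = base frame: x ahead of the robot, y to its left, z up, the work surface at z = 0. Lengths are in mm, angles in rad, forces in N, time in s.
With the tool pointing down it reaches from about 275 to 825 mm from the base axis. Payload 4.9 kg.
Tool frame: the origin (TCP) lies at the very end of the fingers, on their centre line; the grasp point (between the pads) lies 19 mm behind it; z points along the fingers, y is the direction in which the jaws open and shut (so a half turn about z gives the same grasp; the last joint's range is limited). The gripper opens to 85 mm and grips with 20 to 120 N. Pads are 22 mm wide; open, the fingers measure 114 mm over their backs; the gripper's body (76 mm by 85 mm) begins 54 mm behind the grasp point. The pads swing forward as they close: fully open they stand 13 mm farther back than shut.
Start: joints at [-1.469, 0.326, -0.193, 1.052, 0, 1.437], TCP at [128.502, -534.795, 231.281] pointing down, gripper open.
Joint ranges: [-2.65, 2.65], [-0.97, 1.79], [-1.3, 1.35], [-1.93, 2.1], [-1.47, 1.37], [-3.14, 3.14]. Speed limits (rad/s): [2.57, 2.57, 3.14, 3.14, 3.14, 3.14].

## Interface

Orientations are given as [roll, pitch, yaw] about the fixed x, y, z axes, in that order (R = Rz(yaw) Ry(pitch) Rx(roll)).
In Python, from bench import bot, solve_ik, imaging gives the robot as it stands. Calls block until the motion is done:
- bot.move_ptp(position, orientation): joint-space move of the TCP to a pose.
- bot.movel(position, rot=None, max_speed=150, threshold=None): straight line of the TCP; rot=None keeps the orientation; max_speed is the mean speed in mm/s. With threshold (N) it stops when the force on the tool has changed by that much, and returns True; else False.
- bot.move_j(angles): joint-space move.
- bot.grip(opening, effort=None): opening from 0.0 (shut) to 1.0 (fully open); effort is the grip in N (None keeps the last); returns when the fingers have stopped.
- bot.dwell(seconds).
- solve_ik(position, orientation): joint angles nearest the present ones, or None.
- bot.get_state(): the state.
- imaging.capture(name): name is "side" or "top" or "wrist"; returns the picture (420x560x3 uint8, blue, green, red); there is no depth.
- imaging.camera_model(name): a dict with "K" (3x3 intrinsics, pixels), "position" and "rotation" of the camera in the world. Camera axes: x right, y up, looking along -z (the intrinsics and any distortion apply to the point x, -y, -z); pixel columns grow to the right and rows downward; lengths in mm; the calibration is good to about 2 mm. A picture is of the moment at which its call begins: read the wrist's pose just before it. camera_model takes no time and is no camera call; for the wrist camera it gives the pose at the moment of the call.
A pose or a line that the arm cannot do raises bot.IKError and nothing moves.
- bot.sign_off(): hands the job in, once; it reports no verdict.
The state is a dict: "t": time; "qpos": joint angles; "joint_velocities": joint speeds; "effort": joint torques, N m; "tcp_pos": TCP position; "orientation": TCP orientation; "contact_force": force on the tool from outside, world axes, zero at the start; "wrist_torque": the same for the moment, N m; "opening": opening from 0.0 (shut) to 1.0 (fully open).
Only numpy, scipy, OpenCV 4.12 (cv2) and the standard library are available. Lean on these libraries where they do the work, as an engineer would, in place of code of your own. Each camera call takes 0.05 s, during which the arm holds its last target.

## Working session

There is one attempt and no reset: what is moved stays moved. The work goes in short steps, each a Python script; the robot and the scene stay as the last script left them, time stands still between calls to the robot, and variables do not carry over. Pictures are saved under pics/ and viewed, and the job is handed in when it is done.

```bash
ls; mkdir -p pics; python3 - <<'E'
from bench import bot, imaging
import cv2
print(bot.get_state())
for n in ("side","top","wrist"):
    im=imaging.capture(n); cv2.imwrite(f"pics/{n}0.png",im); print(n,imaging.camera_model(n))
E
```

```text
pics
{'t': 0.0, 'qpos': array([-1.46918792e+00,  3.26965642e-01, -1.93622448e-01,  1.05201753e+00,
       -5.75561448e-06,  1.43657661e+00]), 'joint_velocities': array([ 3.47054299e-04, -1.61928176e-03, -1.85771918e-04, -1.16182779e-04,
       -5.71483973e-05,  1.98275199e-03]), 'effort': array([ 1.41347158e-06, -4.43401515e+01,  2.62438327e+01,  1.54118804e-02,
       -1.99183869e-04, -7.52741698e-06]), 'tcp_pos': array([ 128.442772  , -534.16242251,  230.47537135]), 'orientation': array([-3.13979886e+00, -2.36410919e-04,  2.35827919e-01]), 'contact_force': array([ 0.44594956, -0.94056563, -0.3722749 ]), 'wrist_torque': array([-0.05115702,  0.01900345,  0.00013626]), 'opening': 0.9996039556259061}
side {'K': array([[423.13696014,   0.        , 283.33793344],
       [  0.        , 423.13696014, 210.48333082],
       [  0.        ,   0.        ,   1.        ]]), 'position': array([308.23062886, 928.8998462 , 968.12507271]), 'rotation': array([ 0.84893342,  0.01557635, -2.90883651])}
top {'K': array([[546.5488499 ,   0.        , 289.11330964],
       [  0.        , 546.5488499 , 203.60863838],
       [  0.        ,   0.        ,   1.        ]]), 'position': array([ 245.34139341,   -2.0631596 , 1813.77682875]), 'rotation': array([ 0.16736903,  0.01228786, -1.55472096])}
wrist {'K': array([[353.62978124,   0.        , 281.63487495],
       [  0.        , 353.62978124, 206.02109296],
       [  0.        ,   0.        ,   1.        ]]), 'position': array([ 208.81565324, -513.95040154,  372.57897985]), 'rotation': array([-0.32661112,  0.00269015, -1.33461593])}
```

View pics/top0.png

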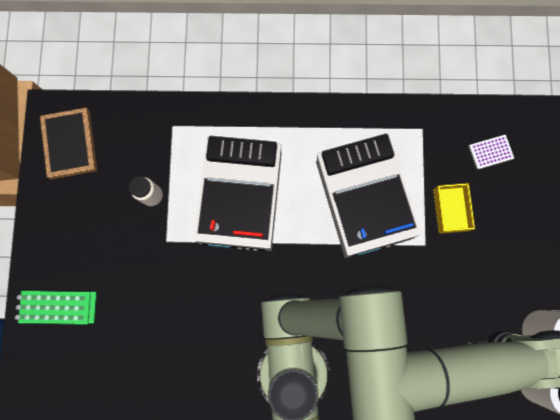

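View pics/side0.png

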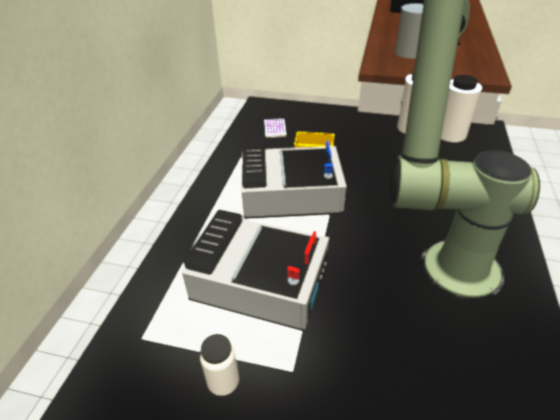

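Top view: red washer on the left (key about (213,226), bar about (248,234)), blue on the right, bottle at (146,191), bin at (454,208). In the side view the red key is at (293,275) and the bar at (311,247). Next I triangulate the red parts.

```bash
cat > h.py <<'E'
import numpy as np, cv2
from scipy.spatial.transform import Rotation as R
def ray(m,u,v):
    d=np.linalg.inv(m["K"])@[u,v,1]; d=d*[1,-1,-1]
    d=R.from_euler("xyz",m["rotation"]).as_matrix()@d
    return np.array(m["position"]),d/np.linalg.norm(d)
def plane(m,u,v,z):
    p,d=ray(m,u,v); return p+d*(z-p[2])/d[2]
def tri(r1,r2):
    A=sum(np.eye(3)-np.outer(d,d) for p,d in (r1,r2)); b=sum((np.eye(3)-np.outer(d,d))@p for p,d in (r1,r2))
    x=np.linalg.solve(A,b); return x,[np.linalg.norm((np.eye(3)-np.outer(d,d))@(x-p)) for p,d in (r1,r2)]
def blobs(im,col="red",amin=15):
    h=cv2.cvtColor(im,cv2.COLOR_BGR2HSV)
    if col=="red": m=cv2.inRange(h,(0,130,70),(8,255,255))|cv2.inRange(h,(172,130,70),(180,255,255))
    elif col=="blue": m=cv2.inRange(h,(105,130,70),(125,255,255))
    elif col=="yellow": m=cv2.inRange(h,(24,150,100),(34,255,255))
    n,l,s,c=cv2.connectedComponentsWithStats(m)
    out=[]
    for i in range(1,n):
        if s[i,4]>=amin:
            ys,xs=np.where(l==i); out.append((s[i],c[i],cv2.minAreaRect(np.stack([xs,ys],1).astype(np.float32))))
    return m,out
E
python3 - <<'E'
from h import *
from bench import imaging
for n in ("top","side"):
    im=cv2.imread(f"pics/{n}0.png"); m=imaging.camera_model(n)
    for col in ("red","blue","yellow"):
        for s,c,r in blobs(im,col)[1]: print(n,col,s,c.round(1),np.round(np.array(r[0]),1),np.round(r[1],1),r[2], plane(m,*c,155).round(0))
E
```

```text
top red [209 220   7  11  50] [212.  224.6] [211.8 224.8] [ 4.9 10.4] 14.03624439239502 [457. 258. 155.]
top red [233 230  31   8 139] [247.8 233.2] [248.  233.2] [30.4  4.7] 6.340191841125488 [432. 147. 155.]
top blue [383 223  31  12 131] [398.3 228.1] [398.  228.1] [ 4.2 31.6] 74.35774993896484 [ 454. -311.  155.]
top blue [360 228   6  11  43] [362.8 232.7] [362.7 233. ] [10.4  4.1] 78.69007110595703 [ 438. -203.  155.]
top yellow [ 437  183   38   50 1344] [454.4 207.8] [455.6 207.1] [48.  32.7] 82.56858825683594 [ 519. -484.  155.]
side red [304 232  13  33 191] [309.1 247.3] [309.1 247.5] [ 8.  33.1] 20.22486114501953 [433. 162. 155.]
side red [287 265  13  14 148] [292.9 271.8] [293.  271.5] [13. 12.] 90.0 [457. 253. 155.]
side blue [324 142   9  31 140] [328.  161.6] [328. 157.] [30.  8.] 90.0 [ 445. -239.  155.]
side yellow [294 131  31  16 151] [304.7 140.8] [309.  138.5] [30. 15.] 0.0 [ 546. -350.  155.]
side yellow [314 132  12   3  30] [319.2 133. ] [319.5 133. ] [11.  2.] -0.0 [ 504. -413.  155.]
side yellow [331 133   4   7  19] [332.8 135.6] [332.5 136. ] [6. 3.] 90.0 [ 453. -405.  155.]
```

```bash
python3 - <<'E'
import cv2
a=cv2.imread("pics/top0.png")[110:260,160:300]; cv2.imwrite("pics/t1.png",cv2.resize(a,None,fx=4,fy=4,interpolation=2))
a=cv2.imread("pics/side0.png")[200:330,180:340]; cv2.imwrite("pics/s1.png",cv2.resize(a,None,fx=4,fy=4,interpolation=2))
E
```

```text
(no output)
```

View pics/t1.png

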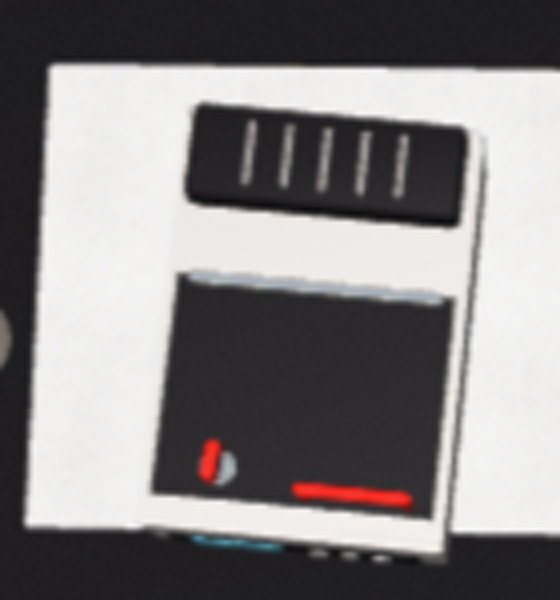

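View pics/s1.png

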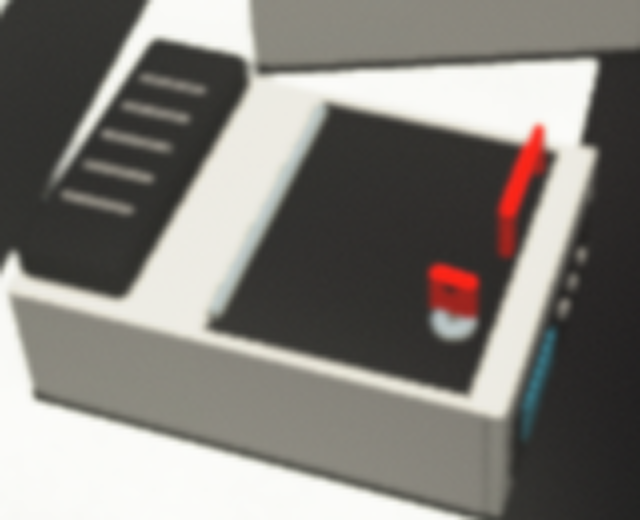

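```bash
python3 - <<'E'
from h import *
from bench import bot, imaging, solve_ik
t=imaging.camera_model("top"); s=imaging.camera_model("side")
print("key",tri(ray(t,211.8,224.8),ray(s,293,271.5))); print("bar",tri(ray(t,247.8,233.2),ray(s,309.5,247)))
for z in (300,134):
  for y in (-0.1,-0.1-1.57,-.1+3.14159,-.1+1.57): print(z,y,solve_ik([455,252,z],[np.pi,0,y]))
bot.move_ptp([435,190,300],[np.pi,0,-0.1])
m=imaging.camera_model("wrist"); im=imaging.capture("wrist"); cv2.imwrite("pics/w1.png",im)
st=bot.get_state(); print(st["t"],st["tcp_pos"],st["orientation"],m)
np.savez("w1.npz",**m)
for sz,c,r in blobs(im)[1]: print(sz,c.round(1),r,plane(m,*c,158),plane(m,*c,168))
E
```

```text
key (array([455.47428567, 257.62467384, 161.39553003]), [np.float64(0.1862946534747704), np.float64(0.186294653474597)])
bar (array([433.73124949, 148.63929991, 142.44493691]), [np.float64(0.4512920200060757), np.float64(0.45129202000609986)])
300 -0.1 [ 0.36381006  0.23345236 -0.14246592  1.19487805  0.         -2.67778259]
300 -1.6700000000000002 [ 0.36381006  0.23345236 -0.14246592  1.19487805  0.         -1.10778259]
300 3.04159 [ 0.36381006  0.23345236 -0.14246592  1.19487805  0.          0.46381271]
300 1.47 [ 0.36381006  0.23345236 -0.14246592  1.19487805  0.          2.03540271]
134 -0.1 [ 0.36381006  0.36039511 -0.41294821  0.79745301  0.         -2.67778259]
134 -1.6700000000000002 [ 0.36381006  0.36039511 -0.41294821  0.79745301  0.         -1.10778259]
134 3.04159 [ 0.36381006  0.36039511 -0.41294821  0.79745301  0.          0.46381271]
134 1.47 [ 0.36381006  0.36039511 -0.41294821  0.79745301  0.          2.03540271]
3.7083 [435.16397334 189.73828092 299.96001898] [ 3.14157384e+00  2.33830096e-05 -1.00654793e-01] {'K': array([[353.62978124,   0.        , 281.63487495],
       [  0.        , 353.62978124, 206.02109296],
       [  0.        ,   0.        ,   1.        ]]), 'position': array([517.35894294, 182.70781429, 441.83676774]), 'rotation': array([-3.27248524e-01,  1.15100507e-03, -1.67110705e+00])}
[194 151  19  42 677] [202.8 171.1] ((203.0, 171.5), (41.0, 18.0), 90.0) [458.06434325 254.02407056 158.        ] [460.15338197 251.51149064 168.        ]
[ 282  171  108   24 1455] [335.4 185.8] ((335.40985107421875, 182.57679748535156), (21.51155662536621, 107.08663940429688), 88.68309020996094) [434.70278746 146.41949438 158.        ] [437.61488924 147.69798695 168.        ]
```

View pics/w1.png

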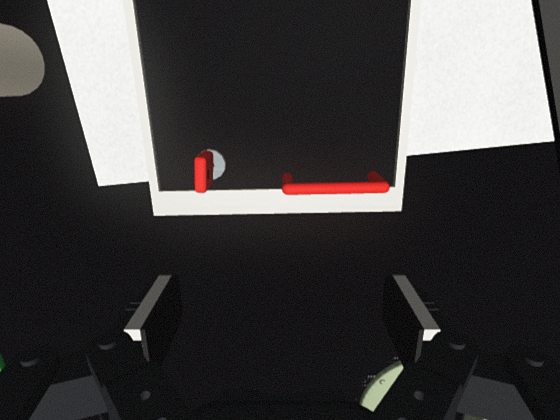

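```bash
python3 - <<'E'
from h import *
im=cv2.imread("pics/w1.png")
h=cv2.cvtColor(im,cv2.COLOR_BGR2HSV)
mk,_=blobs(im); 
print("V",np.percentile(h[...,2][mk>0],[5,25,50,75,95]))
br=((mk>0)&(h[...,2]>190)).astype(np.uint8)
m=dict(np.load("w1.npz"))
n,l,s,c=cv2.connectedComponentsWithStats(br)
for i in range(1,n):
    if s[i,4]<50: continue
    ys,xs=np.where(l==i); r=cv2.minAreaRect(np.stack([xs,ys],1).astype(np.float32)); print(s[i],c[i],r)
    z=168 if c[i][0]<250 else 160
    P=np.array([plane(m,*p,z)[:2] for p in cv2.boxPoints(r)]); print(P.round(1).tolist(),"centre",plane(m,*r[0],z))
    L=np.array([plane(m,x,y,z)[:2] for x,y in zip(xs,ys)]); w,v=np.linalg.eigh(np.cov(L.T)); d=v[:,1]; print("dir deg",np.degrees(np.arctan2(d[1],d[0])),"mean",L.mean(0),"ext",np.ptp(L@v,axis=0))
cv2.imwrite("pics/w1c.png",cv2.resize(im[130:210,170:410],None,fx=3.3,fy=3.3,interpolation=0))
# hatch opening white-frame inner edges at z=120
for p in [(159,190),(393,186),(135,0),(411,0)]: print(p,plane(m,*p,120).round(1))
E
```

```text
V [ 85.   116.75 231.   243.   245.  ]
[195 158  11  35 372] [199.94892473 174.77419355] ((200.0, 175.0), (34.0, 10.0), 90.0)
[[471.1, 255.8], [470.3, 248.0], [443.0, 252.7], [443.8, 260.7]] centre [457.26251333 254.24577562 168.        ]
dir deg 170.0899183909039 mean [457.37612915 254.26624404] ext [ 8.03414271 28.00947581]
[ 283  183  107   12 1019] [335.84690873 188.36506379] ((335.98785400390625, 188.3587188720703), (9.809574127197266, 106.05658721923828), 88.91908264160156)
[[440.8, 189.7], [433.8, 102.7], [425.3, 102.6], [432.4, 190.4]] centre [433.07187051 146.31475168 160.        ]
dir deg 85.48028925935503 mean [433.07307891 146.44845716] ext [ 8.49168356 87.63296535]
(159, 190) [436.2 308.  120. ]
(393, 186) [418.1  87.6 120. ]
(135, 0) [594.2 293.7 120. ]
(411, 0) [572.   73.3 120. ]
```

View pics/w1c.png

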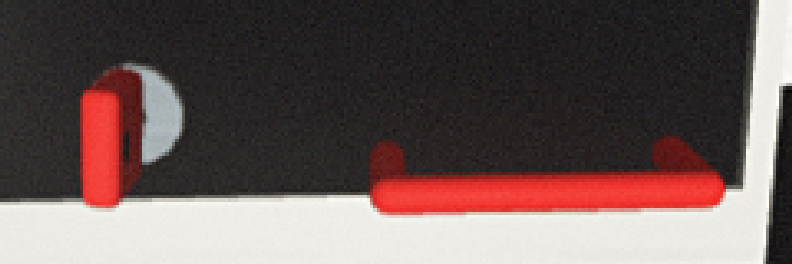

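Wrist view: key top face at (200,175) and bar at (336,188). Hatch yaw comes out at about -4.6°, the key is already turned about 5°, and the key-to-bar offset is (15.5, 109.5) against the given (15, 110). That matches, so I go for the key.

```bash
python3 - <<'E'
from h import *
from bench import bot, imaging
K=[457.2,254.5]; y0=-0.173
bot.grip(0.55,40)
bot.move_ptp([*K,220],[np.pi,0,y0])
print(bot.movel([*K,135],max_speed=80,threshold=10))
s=bot.get_state(); print(s["t"],s["tcp_pos"],s["contact_force"])
bot.grip(0.0,40)
s=bot.get_state(); print(s["t"],s["tcp_pos"],s["opening"],s["contact_force"],s["wrist_torque"],s["qpos"])
cv2.imwrite("pics/w2.png",imaging.capture("wrist"))
E
```

```text
False
5.8833 [457.6269454  254.67208421 135.52402829] [ 0.89538244 -0.4632975  -0.56446658]
6.3 [457.25746377 253.5816069  135.41957279] 0.10812969746275147 [-1.07244149 -5.24765975  5.71840362] [-0.93951494  0.33091579  0.05738368] [ 3.66351226e-01  3.63725749e-01 -4.03559746e-01  8.03790831e-01
 -2.11019525e-03 -2.60192481e+00]
```

View pics/w2.png

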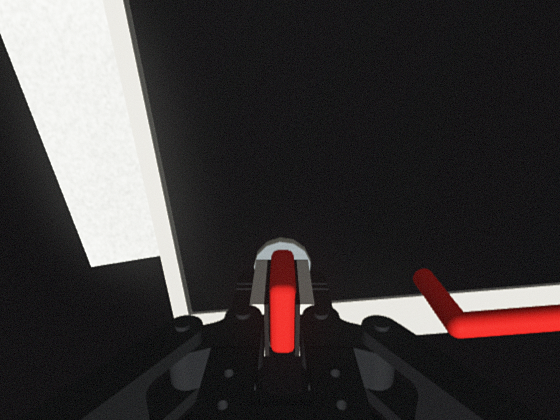

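The key is gripped: opening 9.2 mm, head centred at column 283. Turning it now.

```bash
python3 - <<'E'
from h import *
from bench import bot, imaging
psi=-0.080
for q in (0.5,0.9,1.3,1.53,1.57):
    bot.movel([457.3,253.9,135],[np.pi,0,psi-q],max_speed=60)
    s=bot.get_state(); print(s["t"],q,s["tcp_pos"].round(1),s["orientation"][2],s["contact_force"].round(1),s["wrist_torque"].round(2))
cv2.imwrite("pics/w3.png",imaging.capture("wrist"))
E
```

```text
6.9083 0.5 [457.2 253.4 135.4] -0.5805704616545422 [-2.1 -3.3  5.7] [-0.78  0.35 -0.09]
7.4583 0.9 [457.2 253.3 135.4] -0.9805963334464431 [-2.3 -4.1  6.3] [-0.81  0.38 -0.  ]
8.0083 1.3 [457.1 253.2 135.4] -1.3805897247428196 [-2.5 -5.1  6.6] [-0.9   0.45 -0.09]
8.3917 1.53 [457.  253.2 135.4] -1.6106453675051489 [-1.8 -3.9  5.9] [-0.9   0.48 -0.09]
8.6417 1.57 [457.  253.2 135.4] -1.6506045642286067 [-2.6 -3.4  6.4] [-0.93  0.47 -0.07]
```

View pics/w3.png

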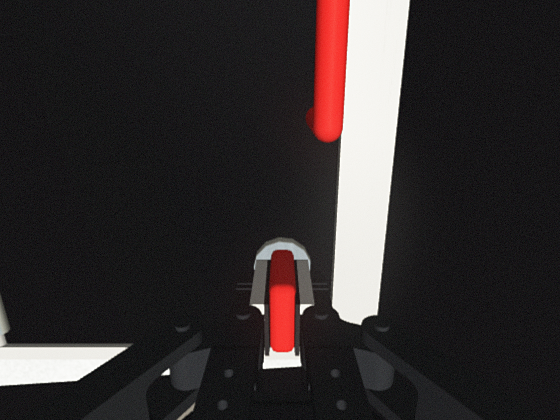

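The key now lies parallel to the bar, about 1.57 rad. I release, lift clear, check it from above and take the bar with the same orientation.

```bash
python3 - <<'E'
from h import *
from bench import bot, imaging
yaw=-0.080-1.571
bot.grip(0.5,40)
bot.movel([457.2,253.5,235],max_speed=150)
m=imaging.camera_model("wrist"); im=imaging.capture("wrist"); cv2.imwrite("pics/w4.png",im)
for sz,c,r in blobs(im)[1]: print(sz,c.round(1),np.round(r[0],1),np.round(r[1],1),r[2],plane(m,*c,163))
B=[433.2,146.4]
bot.move_ptp([*B,220],[np.pi,0,yaw])
print(bot.movel([*B,139],max_speed=90,threshold=10))
s=bot.get_state(); print(s["t"],s["tcp_pos"],s["contact_force"])
bot.grip(0.0,50)
s=bot.get_state(); print(s["t"],s["tcp_pos"],s["opening"],s["contact_force"],s["wrist_torque"])
cv2.imwrite("pics/w5.png",imaging.capture("wrist"))
E
```

```text
[ 296    0   23  118 2111] [307.9  57. ] [307.5  58.4] [ 19.4 117.5] 2.2025980949401855 [434.18073741 158.28409359 163.        ]
[274 189  16  56 822] [281.3 217.2] [281.5 216.5] [55. 15.] 90.0 [456.46298499 252.06816966 163.        ]
False
11.5417 [433.65936376 146.59401056 139.44612227] [0.25243846 0.15843122 0.43171276]
11.95 [433.16664874 146.47541748 139.51562328] 0.09335876906940298 [-3.126801   -0.99312625  5.86764403] [ 0.07241322  0.50991605 -0.02546296]
```

View pics/w4.png

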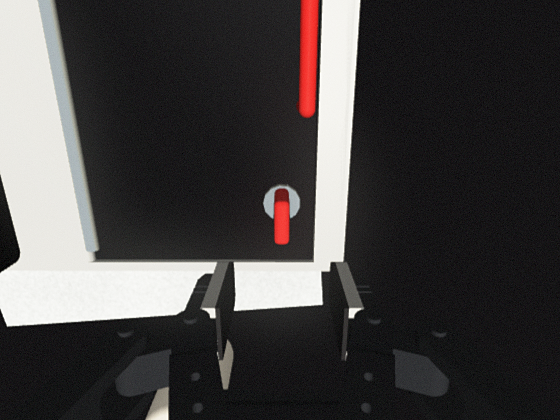

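View pics/w5.png

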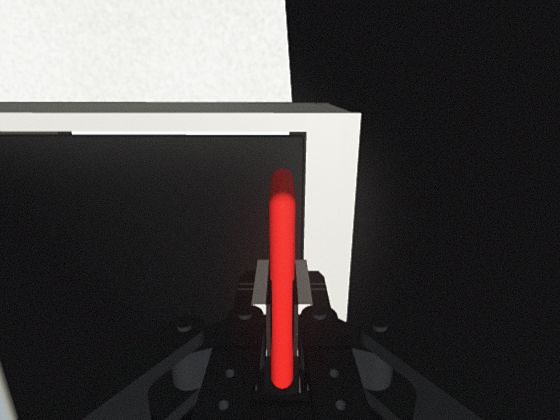

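Key stays turned and the bar sits between the pads (opening 7.9 mm). Now the arc, with the tool kept pointing down and the round bar turning in the pads.

```bash
cat > arc.py <<'E'
from h import *
from bench import bot
psi=-0.080; u=np.array([np.cos(psi),np.sin(psi),0]); B=np.array([433.2,146.4,158.5]); H=B+165*u-[0,0,38]
def tcp(th):
    a=np.arctan2(38,165)+th; r=np.hypot(38,165)
    return H-r*np.cos(a)*u+[0,0,r*np.sin(a)-19]
def run(ds):
    for d in ds:
        bot.movel(tcp(np.radians(d)),max_speed=70)
        s=bot.get_state(); print(round(s["t"],2),d,s["tcp_pos"].round(1),tcp(np.radians(d)).round(1),s["contact_force"].round(1),s["wrist_torque"].round(2),round(s["opening"],3))
E
python3 - <<'E'
from arc import *
from bench import imaging
run([3,7,12])
cv2.imwrite("pics/s2.png",imaging.capture("side"))
E
```

```text
12.28 3 [435.3 146.3 148.3] [435.4 146.2 148.1] [-1.1  0.5  1.5] [0.13 0.3  0.02] 0.095
12.6 7 [438.8 146.  159.5] [439.  145.9 159.3] [-2.5  0.5  1.6] [ 0.14  0.52 -0.02] 0.095
12.96 12 [444.3 145.6 173.2] [444.7 145.5 173. ] [-3.8  1.1  2.6] [0.28 0.9  0.02] 0.097
```

View pics/s2.png

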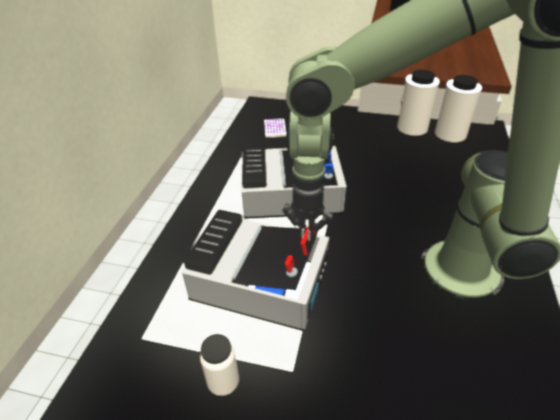

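The hatch is lifting: its edge gap shows near (270,291), the key moves with it, and forces are low. Continuing the swing.

```bash
python3 - <<'E'
from arc import *
from bench import imaging
run([18,24,30,36,42,48,54,60,65,70])
cv2.imwrite("pics/s3.png",imaging.capture("side"))
cv2.imwrite("pics/w6.png",imaging.capture("wrist"))
E
```

```text
13.41 18 [452.5 144.9 189.2] [453.  144.8 188.6] [-5.7  1.6  2.7] [ 0.33  1.42 -0.08] 0.092
13.81 24 [462.2 144.1 204.3] [462.8 144.  203.3] [-8.5  0.5  6.3] [0.32 1.79 0.02] 0.097
14.21 30 [473.2 143.2 218. ] [474.2 143.1 216.9] [-8.6  0.9  7.4] [ 0.28  2.08 -0.03] 0.097
14.61 36 [485.4 142.2 230.6] [486.9 142.1 229.2] [-11.2   1.9  10.2] [ 0.3   2.42 -0.04] 0.093
15.01 42 [499.2 141.1 242.1] [500.8 141.  240.1] [-13.5   2.   13.8] [ 0.23  2.83 -0.06] 0.093
15.41 48 [515.2 139.8 252.2] [515.8 139.8 249.5] [-11.4   1.1  13.5] [0.23 2.3  0.  ] 0.094
15.81 54 [532.6 138.4 260.3] [531.6 138.5 257.3] [-6.6  0.1 11.5] [ 0.13  1.59 -0.04] 0.095
16.21 60 [549.8 137.  266. ] [548.2 137.2 263.4] [-4.6  1.3  8.3] [ 0.18  1.05 -0.04] 0.097
16.57 65 [564.3 135.8 270. ] [562.5 136.  267.1] [-3.9  0.4  8.9] [0.12 0.97 0.02] 0.093
16.93 70 [579.  134.6 271.9] [577.  134.9 269.5] [-2.2  1.4  5.6] [0.18 0.59 0.01] 0.099
```

View pics/s3.png

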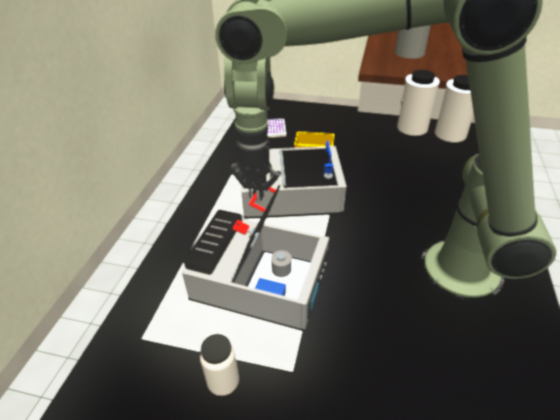

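View pics/w6.png

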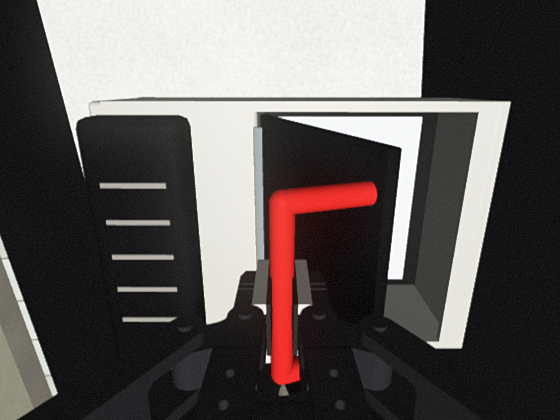

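The hatch stands at about 70°, with the plate's free edge clear of the robot-side finger. I open the jaws slightly and withdraw straight up.

```bash
python3 - <<'E'
from arc import *
from bench import imaging
p=bot.get_state()["tcp_pos"]
bot.grip(0.28,50)
s=bot.get_state(); print(s["contact_force"],s["opening"])
print(bot.movel(p+[0,0,90],max_speed=80,threshold=12))
s=bot.get_state(); print(s["t"],s["tcp_pos"],s["contact_force"])
m=imaging.camera_model("wrist"); cv2.imwrite("pics/w7.png",imaging.capture("wrist"))
bot.movel(np.array([430,135,380]),max_speed=150)
bot.move_ptp([250,-350,400],[np.pi,0,-1.2])
for n in("side","top"): cv2.imwrite(f"pics/{n}4.png",imaging.capture(n))
s=bot.get_state(); print(s["t"],s["tcp_pos"],s["contact_force"])
ims={n:cv2.imread(f"pics/{n}4.png") for n in("side","top")}
for n in ims:
  for c in ("red","blue","yellow"):
    for sz,cc,r in blobs(ims[n],c)[1]: print(n,c,sz,cc.round(1))
E
```

```text
[-0.26280896 -0.74717883  0.19180234] 0.28084210372152835
False
18.625 [578.7585653  134.5800408  361.17390078] [ 0.0810725  -0.25005854 -0.14869602]
21.8 [ 250.57234727 -349.58939761  399.9869562 ] [ 0.01365941 -0.89491149  0.36668741]
side red [249 182  28  30 224] [259.7 196. ]
side red [232 219  17  15 162] [239.9 226.5]
side blue [324 142   9  31 138] [328.  161.7]
side blue [256 279  29  16 283] [270.7 286.1]
side yellow [294 131  31  16 151] [304.7 140.8]
side yellow [314 132  12   3  30] [319.2 133. ]
side yellow [331 133   4   7  19] [332.8 135.6]
top red [206 170  12  13 117] [211.6 176.1]
top red [232 175  33  18 188] [248.7 181.7]
top blue [215 196  17  26 356] [223.  208.5]
top blue [383 223  31  12 131] [398.3 228.1]
top blue [360 228   6  11  43] [362.8 232.7]
top yellow [ 437  183   38   50 1337] [454.4 207.8]
```

View pics/side4.png

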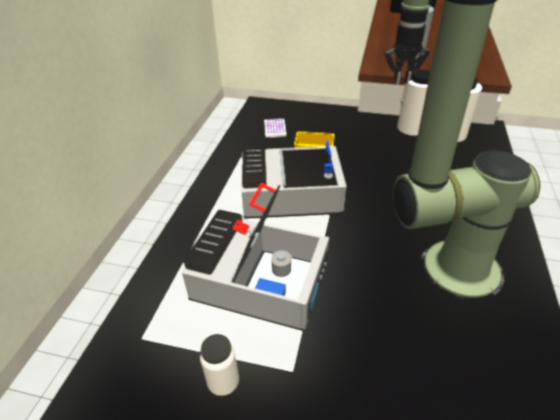

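View pics/top4.png

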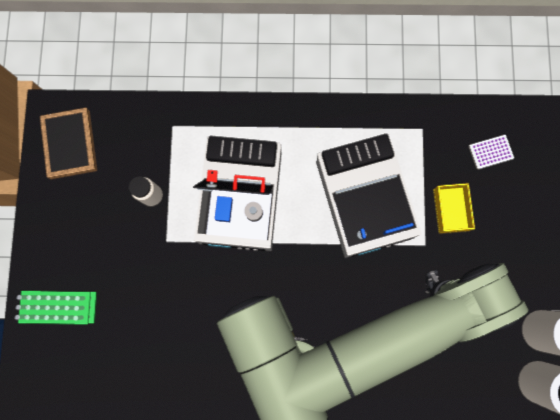

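The hatch stands open: the key is at (240,227) in the side view, as before release, with its wide face parallel to the bar. Blue washer and bin blobs are within 0.1 px of the start, and the bottle has not moved. Handing in.

```bash
python3 - <<'E'
from bench import bot
print(bot.sign_off())
E
```

```text
the job is handed in; nothing more can be done
None
```

The red washer's pump bay is open and the job was handed in at about 22 s, well under the 54 s limit. I turned the red key clockwise to about 1.57 rad, swung the hatch up by its bar to about 70°, released it and moved the arm clear.

- **Hatch:** the gripper's position just before release puts it at about 71°. In the side picture the key sits in the same place before and after release, so the hatch did not sag. I did not measure its angle again after release.
- **Key:** it was parallel to the bar after turning and still is in the last pictures, which means fully turned.
- **Blue washer, bin and bottle:** the blue key, its bar and the bin are within about 0.1 pixel of their starting places. I compared the bottle by eye only, and it looks unmoved.
- **Forces:** measured force on the tool reached about 20 N at most, during the swing, and was near zero at the end with the robot touching nothing.
- **One disagreement:** late in the swing the measured path ran up to about 3 mm off the arc I had planned. I put this down to small errors in the hinge position and the arm giving slightly.

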